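Load four sample vials from the cooling rail into the rack in reverse order

ROBOT

A 6-joint arm with a two-finger parallel gripper is mounted at the origin on a cart in front of the work surface, level with it; the furniture and walls round the work are solid. World frame = base frame: x ahead of the robot, y to its left, z up, the work surface at z = 0. Lengths are in m, angles in rad, forces in N, time in s.
With the tool pointing down it reaches from about 0.35 to 0.85 m from the base axis. Payload 8.1 kg.
Tool frame: the origin (TCP) lies midway between the tips of the shut fingers; the grasp point (between the pads) lies robot.grip_depth behind it (robot.grip_depth is the distance from the TCP to the grasp point, in m); z points along the fingers, y is the line along which they close (so a half turn about z gives the same grasp; the last joint's range is limited). The gripper opens to 93 mm and grips with 3 to 60 N. Pads are 15 mm wide; open, the fingers measure 128 mm over their backs; the gripper's body (75 mm by 188 mm) begins 65 mm behind the grasp point.
Start: joints at [-1.22, 0.13, 1.488, -0, 1.523, -0.085], TCP at [0.253, -0.544, 0.219] pointing down, gripper open.
Joint ranges: [-2.96, 2.96], [-0.89, 2.26], [0.02, 2.5], [-1.34, 4.48], [0, 2.73], [-2.66, 2.66]. Speed limits (rad/s): [2.39, 2.39, 2.79, 3.14, 3.14, 3.14].

INTERFACE

Orientations are given as a rotation vector (axis times angle).
In Python, from plant import robot gives the robot as it stands.
- The arm moves only by the tool carry_out, never from a script. Its argument "rows" is a list of rows, each a list of 6 numbers: the shift along the tool's x, y, z in m, then the turn, a rotation vector about the tool's x, y, z in degrees. A call has 1 to 12 rows; each row is the pose to reach, as a shift and turn from the pose commanded when the call began, along the tool's axes at that moment; what a row does not reach only later rows make up. A row lasts 1/8 s, in which the tool goes at most 62.5 mm and 10.7 degrees, less where a joint would pass 70% of its speed; a pose out of reach is approached as far as the arm can. A call with a gripper value outside its range is refused whole. "jaw" is the closure in counts, from 0 (fully open) to 255 (shut), set as the call begins (left out, the last holds). The fingers move at their own pace and stop on an object; "force" is the grip in N (left out, the last holds). Time passes only in rows, so rows that repeat a pose let the fingers close. It gives the time, the measured TCP pose, the force, the opening and the grip force at its end, in the units of the state.
- robot.read_state(): the state, without advancing time (a new reading comes with each control period).
- robot.read_camera(name): name is "side" or "top" or "wrist"; returns the picture (384x512x3 uint8, red, green, blue); there is no depth.
- robot.camera_model(name): a dict with "fx", "fy", "cx", "cy" (pixels), "R" (3x3) and "t" (3): a world point X has camera coordinates R X + t; the wrist camera has in their place "mount" (4x4, takes a point from camera to tool coordinates, whose origin is the TCP and whose axes are the flange's). Camera axes: x right, y down, z forward; pixel columns grow to the right and rows downward; lengths in m; the calibration is good to about 2 mm. The wrist camera is an equidistant fisheye: a pixel r from the principal point sees the ray r / f radians off the axis. A picture is of the moment at which its call begins: read the wrist's pose just before it. camera_model takes no time and is no camera call.
- robot.close_job(): hands the job in; it is judged then, once.
Trained networks look in the newest picture that a camera, given by its name, has taken for a name from the list of things; names that differ only in an ending like _2 or _b are one class to them, and where a whole thing is asked for, a point or a joint stands for the part that bears it (a point fixed in the world has none). Each returns a list of dicts, best first, with "conf" (0 to 1); they miss things now and then, are a little off and sometimes report something else, mostly with a low value. They report only what shows in the picture. A call takes as long as a camera call. They do not tell look-alikes from the thing itself.
- robot.outline_of(camera, target): "pixels" (384x512 bool, what is visible of it) and "pixel" ([column, row] in pixels, amid what is visible of it).
The state is a dict: "t": time; "q": joint angles; "dq": joint speeds; "joint_torque": joint torques, N m; "tool_pos": TCP position; "orientation": TCP orientation; "force": force on the tool from outside, world axes, zero at the start; "wrist_torque": the same for the moment, N m; "opening": finger opening in m; "gripper_force": force on a finger pad.
Only numpy, scipy, OpenCV 4.12 (cv2) and the standard library are available. Lean on these libraries where they do the work, as an engineer would, in place of code of your own. Each camera call takes 0.05 s, during which the arm holds its last target. There are 200 camera calls.

TASK

The rack will be read from the opposite end, so move the four sample vials from the cooling rail into the compartment rack in reverse order: the vial farthest left on the rail goes into the compartment farthest right, the next one beside it, and so on, one in each compartment (left and right as seen from the robot). Keep every vial upright and set it down gently on the compartment floor rather than dropping it.

Things in the scene. Friction and masses are not known exactly. Their poses are not given: they have to be found in the camera images.
- rail: Cooling rail, where the vials start: aluminium bar 54 x 216 mm, top face 11 mm above the worktop; fixed. Origin: centre of its underside, on the worktop. Its y axis runs along it, to the robot's left within 0.3 rad; z up. Four steel cups stand on it in a row at y = +75, +25, -25, -75 mm, x = 0. Behind the work stand a monitor (from x = 0.65 m) and a tall PC (from x = 0.57 m).
- rack: Rack to fill: grey plastic tray 54 x 204 mm with four square compartments in a row, left or right of the rail; fixed. Origin: centre of its underside, on the worktop; y along the row, to the robot's left within 0.3 rad; z up. Compartment centres y = +75, +25, -25, -75 mm, x = 0; each 46 x 46 mm inside, walls 4 mm thick, floor 7 mm and wall tops 15 mm above the worktop.
- vial_a: Glass sample vial, white ribbed cap, grey contents; 22 mm across, 48 mm tall, 20 to 45 g, standing in cup_a, underside 15 mm above the worktop. Origin: centre of its underside; z up its axis. Grip its sides 30 to 38 mm above the underside, fingers closing across the row; neighbours are 50 mm away along the row.
- vial_b: Glass sample vial, black cap, sandy contents; 22 mm across, 48 mm tall, 20 to 45 g, standing in cup_b, underside 15 mm above the worktop. Origin: centre of its underside; z up its axis. Grip its sides 30 to 38 mm above the underside, fingers closing across the row; neighbours are 50 mm away along the row.
- vial_c: Glass sample vial, black cap, pale contents; 22 mm across, 48 mm tall, 20 to 45 g, standing in cup_c, underside 15 mm above the worktop. Origin: centre of its underside; z up its axis. Grip its sides 30 to 38 mm above the underside, fingers closing across the row; neighbours are 50 mm away along the row.
- vial_d: Glass sample vial, black cap, sandy contents (like vial_b, told apart by place); 22 mm across, 48 mm tall, 20 to 45 g, standing in cup_d, underside 15 mm above the worktop. Origin: centre of its underside; z up its axis. Grip its sides 30 to 38 mm above the underside, fingers closing across the row; neighbours are 50 mm away along the row.
- cup_a: Steel cup holding vial_a at the start, fixed on the rail in one of its four places (differs by start) and so showing where vial_a came from: 37 mm outside, 28 mm inside, rim 10 mm and inner floor 4 mm above the rail's top face. Origin: centre of its underside, on that face.
- cup_b: Steel cup holding vial_b at the start, fixed on the rail in one of its four places (differs by start) and so showing where vial_b came from: 37 mm outside, 28 mm inside, rim 10 mm and inner floor 4 mm above the rail's top face. Origin: centre of its underside, on that face.
- cup_c: Steel cup holding vial_c at the start, fixed on the rail in one of its four places (differs by start) and so showing where vial_c came from: 37 mm outside, 28 mm inside, rim 10 mm and inner floor 4 mm above the rail's top face. Origin: centre of its underside, on that face.
- cup_d: Steel cup holding vial_d at the start, fixed on the rail in one of its four places (differs by start) and so showing where vial_d came from: 37 mm outside, 28 mm inside, rim 10 mm and inner floor 4 mm above the rail's top face. Origin: centre of its underside, on that face.
Things that resemble listed ones, but are neither listed nor needed, are in the scene too. What is shaped like the vial_c but orange is not meant.

How it is judged:
At the end, for the whole second after the job is handed in: Every vial stands on the floor of the compartment that mirrors its cup's place (cup at rail y = +75 mm: compartment at rack y = -75 mm, and so on), centre within 15 mm in x and y, underside 3 to 11 mm above the rack's origin, upright within 0.12 rad, at rest (((y of cup_a in the frame of rail between 0.06 and 0.09 m and y of vial_a in the frame of rack between -0.09 and -0.06 m) or (y of cup_a in the frame of rail between 0.01 and 0.04 m and y of vial_a in the frame of rack between -0.04 and -0.01 m) or (y of cup_a in the frame of rail between -0.04 and -0.01 m and y of vial_a in the frame of rack between 0.01 and 0.04 m) or (y of cup_a in the frame of rail between -0.09 and -0.06 m and y of vial_a in the frame of rack between 0.06 and 0.09 m)) and x of vial_a in the frame of rack between -0.015 and 0.015 m and z of vial_a in the frame of rack between 0.003 and 0.011 m and angle between each of vial_a, vial_b, vial_c, vial_d's own z axis and vertical below 0.12 rad and linear speed of each of vial_a, vial_b, vial_c, vial_d below 0.02 m/s and angular speed of each of vial_a, vial_b, vial_c, vial_d below 0.2 rad/s and ((y of cup_b in the frame of rail between 0.06 and 0.09 m and y of vial_b in the frame of rack between -0.09 and -0.06 m) or (y of cup_b in the frame of rail between 0.01 and 0.04 m and y of vial_b in the frame of rack between -0.04 and -0.01 m) or (y of cup_b in the frame of rail between -0.04 and -0.01 m and y of vial_b in the frame of rack between 0.01 and 0.04 m) or (y of cup_b in the frame of rail between -0.09 and -0.06 m and y of vial_b in the frame of rack between 0.06 and 0.09 m)) and x of vial_b in the frame of rack between -0.015 and 0.015 m and z of vial_b in the frame of rack between 0.003 and 0.011 m and ((y of cup_c in the frame of rail between 0.06 and 0.09 m and y of vial_c in the frame of rack between -0.09 and -0.06 m) or (y of cup_c in the frame of rail between 0.01 and 0.04 m and y of vial_c in the frame of rack between -0.04 and -0.01 m) or (y of cup_c in the frame of rail between -0.04 and -0.01 m and y of vial_c in the frame of rack between 0.01 and 0.04 m) or (y of cup_c in the frame of rail between -0.09 and -0.06 m and y of vial_c in the frame of rack between 0.06 and 0.09 m)) and x of vial_c in the frame of rack between -0.015 and 0.015 m and z of vial_c in the frame of rack between 0.003 and 0.011 m and ((y of cup_d in the frame of rail between 0.06 and 0.09 m and y of vial_d in the frame of rack between -0.09 and -0.06 m) or (y of cup_d in the frame of rail between 0.01 and 0.04 m and y of vial_d in the frame of rack between -0.04 and -0.01 m) or (y of cup_d in the frame of rail between -0.04 and -0.01 m and y of vial_d in the frame of rack between 0.01 and 0.04 m) or (y of cup_d in the frame of rail between -0.09 and -0.06 m and y of vial_d in the frame of rack between 0.06 and 0.09 m)) and x of vial_d in the frame of rack between -0.015 and 0.015 m and z of vial_d in the frame of rack between 0.003 and 0.011 m); the robot touches nothing.
It fails at once if a vial is tipped over (angle between any of vial_a, vial_b, vial_c, vial_d's own z axis and vertical above 0.7 rad).
It fails at once if a vial is dropped into the rack (falls faster than 0.6 m/s at its floor) instead of being set down ((z of vial_a in the frame of rack below 0.025 m and x of vial_a in the frame of rack between -0.025 and 0.025 m and y of vial_a in the frame of rack between -0.1 and 0.1 m and linear speed of vial_a above 0.6 m/s) or (z of vial_b in the frame of rack below 0.025 m and x of vial_b in the frame of rack between -0.025 and 0.025 m and y of vial_b in the frame of rack between -0.1 and 0.1 m and linear speed of vial_b above 0.6 m/s) or (z of vial_c in the frame of rack below 0.025 m and x of vial_c in the frame of rack between -0.025 and 0.025 m and y of vial_c in the frame of rack between -0.1 and 0.1 m and linear speed of vial_c above 0.6 m/s) or (z of vial_d in the frame of rack below 0.025 m and x of vial_d in the frame of rack between -0.025 and 0.025 m and y of vial_d in the frame of rack between -0.1 and 0.1 m and linear speed of vial_d above 0.6 m/s)).
It also fails if it takes over 88 s, if anything falls off the work surface, if the arm or the gripper's body presses on something with over 40 N, if the wrist force passes 120 N, or if a joint passes its speed limit or range.

## Working session

There is one attempt and no reset: what is moved stays moved. The work goes in short steps, Python scripts to look and compute and a tool call to move; the robot and the scene stay as the last step left them, time stands still between calls to the robot, and variables do not carry over. Pictures are saved under pics/ and viewed, at most 14 in all, crops included, and the job is handed in when it is done.

Besides the shell and the picture viewer there is one more tool, called after "Request:" as name([rows], argument=value, ...), one row to a line, values as JSON. carry_out: Moves the arm, as the interface text tells. Its arguments: {"type":"object","properties":{"rows":{"type":"array"},"jaw":{"type":"number"},"force":{"type":"number"}},"required":["rows"]}

```bash
mkdir -p pics; ls
python3 - <<'E'
from plant import robot
import cv2,numpy as np
s=robot.read_state();print({k:np.round(v,3) for k,v in s.items()},robot.grip_depth)
a=[robot.read_camera(n) for n in("side","top","wrist")]
for n in("side","top","wrist"):print(n,robot.camera_model(n))
cv2.imwrite("pics/a.png",cv2.resize(np.vstack([a[1]])[:,:,::-1],(800,600),interpolation=cv2.INTER_CUBIC))
cv2.imwrite("pics/b.png",np.hstack([a[0],])[:,:,::-1])
E
```

```text
pics
{'t': np.float64(0.0), 'q': array([-1.22 ,  0.131,  1.489, -0.   ,  1.523, -0.085]), 'dq': array([-0.   ,  0.003, -0.   , -0.001,  0.001,  0.001]), 'joint_torque': array([-0.0000e+00, -5.5984e+01, -4.9175e+01,  7.7000e-02,  3.6000e-02,
       -0.0000e+00]), 'tool_pos': array([ 0.253, -0.543,  0.218]), 'orientation': array([-3.066, -0.679,  0.   ]), 'force': array([ 1.018,  0.18 , -0.398]), 'wrist_torque': array([ 0.006, -0.021, -0.022]), 'gripper_force': np.float64(0.0), 'opening': np.float64(0.093)} 0.0188
side {'fx': 381.22585593061297, 'fy': 381.22585593061297, 'cx': 258.46785002484074, 'cy': 191.68380280455833, 'R': array([[-0.93743611, -0.34755723,  0.02043285],
       [-0.16858501,  0.4017943 , -0.90007802],
       [ 0.30461882, -0.84721031, -0.43524943]]), 't': array([0.51087662, 0.05612588, 0.83382544])}
top {'fx': 351.30047900852804, 'fy': 351.30047900852804, 'cx': 258.4528008588533, 'cy': 186.89216972830755, 'R': array([[-0.00461191, -0.99936941, -0.03520684],
       [-0.98719924,  0.01016307, -0.15916775],
       [ 0.15942519,  0.0340221 , -0.98662359]]), 't': array([0.15672935, 0.48478104, 0.81787479])}
wrist {'fx': 297.3186396354542, 'fy': 297.3186396354542, 'cx': 253.0973298961573, 'cy': 190.65473030155428, 'mount': array([[ 1.28014698e-03, -9.56554605e-01, -2.91550421e-01,
         8.20884626e-02],
       [ 9.99998756e-01,  9.55853425e-04,  1.25473800e-03,
         6.99626653e-04],
       [-9.21545945e-04, -2.91551665e-01,  9.56554639e-01,
        -1.65887558e-01],
       [ 0.00000000e+00,  0.00000000e+00,  0.00000000e+00,
         1.00000000e+00]])}
```

View pics/a.png

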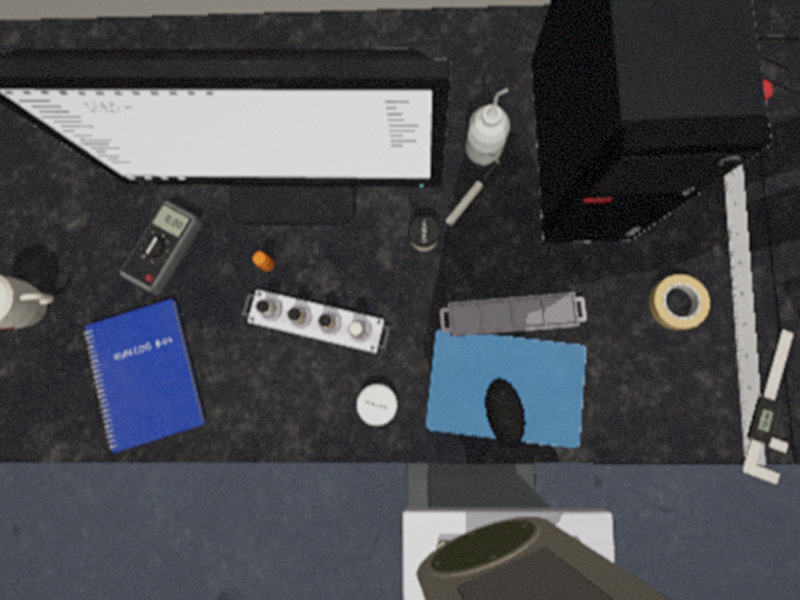

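View pics/b.png

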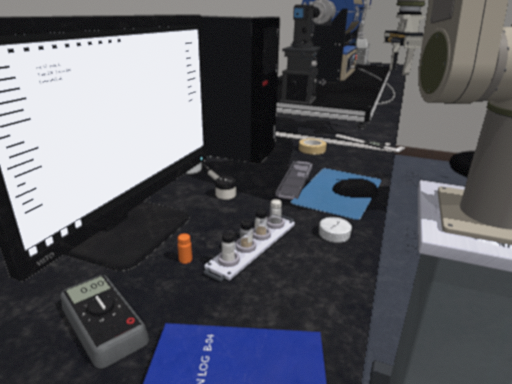

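The top view shows the rail at (315,322) in the 800x600 picture. Its caps, left to right, are black, black, black, white (358,328). The empty rack is to the right at (513,313). An orange decoy stands behind the rail at (262,260). The side view shows all four vials upright.

```bash
cat > h.py <<'E'
from plant import robot
import cv2,numpy as np
from scipy.spatial.transform import Rotation as Ro
def pose():
    s=robot.read_state();return Ro.from_rotvec(s["orientation"]).as_matrix(),np.array(s["tool_pos"])
def ray(cam,px,P=None):
    m=robot.camera_model(cam);x=(np.array(px,float)-[m["cx"],m["cy"]])/[m["fx"],m["fy"]]
    if cam!="wrist":
        R=np.array(m["R"]);d=R.T@[x[0],x[1],1];o=-R.T@m["t"]
    else:
        r=np.hypot(*x)+1e-12;dc=np.r_[x/r*np.sin(r),np.cos(r)];M=np.array(m["mount"]);Rt,t=P
        d=Rt@M[:3,:3]@dc;o=Rt@M[:3,3]+t
    return o,d/np.linalg.norm(d)
def plane(cam,px,z,P=None):
    o,d=ray(cam,px,P);return (o+d*(z-o[2])/d[2])
def tri(rays):
    A=0;b=0
    for o,d in rays:
        K=np.eye(3)-np.outer(d,d);A=A+K;b=b+K@o
    X=np.linalg.solve(A,b);return X,max(np.linalg.norm(np.cross(X-o,d)) for o,d in rays)
def proj(cam,X,P=None):
    m=robot.camera_model(cam);X=np.atleast_2d(X)
    if cam!="wrist":
        c=X@np.array(m["R"]).T+m["t"];x=c[:,:2]/c[:,2:]
    else:
        M=np.array(m["mount"]);Rt,t=P;c=((X-t)@Rt-M[:3,3])@M[:3,:3]
        n=np.hypot(c[:,0],c[:,1]);x=c[:,:2]/n[:,None]*np.arctan2(n,c[:,2])[:,None]
    return x*[m["fx"],m["fy"]]+[m["cx"],m["cy"]]
def box(mask):
    c=max(cv2.findContours(mask.astype(np.uint8),0,2)[0],key=cv2.contourArea);return cv2.minAreaRect(c)
E
python3 - <<'E'
from h import *
for cam in("top","side"):
    im=robot.read_camera(cam)
    for t in("rail","rack","vial_a","vial_b","vial_c","cup_a"):
        for d in robot.outline_of(cam,t)[:5]:
            (c,sz,a)=box(d["pixels"]);print(cam,t,round(d["conf"],2),np.round(d["pixel"],1),d["pixels"].sum(),np.round(c,1),np.round(sz,1),round(a),np.round(plane(cam,c,.011)[:2],3))
E
```

```text
top rail 0.84 [201.3 207.5] 1186 [201.7 204.4] [93.7 21.7] 13 [0.448 0.298]
top rack 0.77 [324.6 199.8] 2018 [327.2 200.6] [23.4 93.6] 85 [ 0.454 -0.018]
top vial_a 0.58 [170.9 196.6] 101 [169.7 196.1] [13.   8.5] 27 [0.469 0.38 ]
top vial_a 0.52 [189.3 201.5] 76 [190. 201.] [ 8. 10.] 90 [0.456 0.328]
top vial_a 0.49 [171.7 168.1] 77 [168. 166.] [11.3  7.1] 45 [0.548 0.388]
top vial_a 0.46 [229. 211.] 68 [228.5 210. ] [9.2 7.8] 45 [0.433 0.23 ]
top vial_b 0.58 [170.9 196.6] 101 [169.7 196.1] [13.   8.5] 27 [0.469 0.38 ]
top vial_b 0.52 [189.3 201.5] 76 [190. 201.] [ 8. 10.] 90 [0.456 0.328]
top vial_b 0.49 [171.7 168.1] 77 [168. 166.] [11.3  7.1] 45 [0.548 0.388]
top vial_b 0.46 [229. 211.] 68 [228.5 210. ] [9.2 7.8] 45 [0.433 0.23 ]
top vial_c 0.58 [170.9 196.6] 101 [169.7 196.1] [13.   8.5] 27 [0.469 0.38 ]
top vial_c 0.52 [189.3 201.5] 76 [190. 201.] [ 8. 10.] 90 [0.456 0.328]
top vial_c 0.49 [171.7 168.1] 77 [168. 166.] [11.3  7.1] 45 [0.548 0.388]
top vial_c 0.46 [229. 211.] 68 [228.5 210. ] [9.2 7.8] 45 [0.433 0.23 ]
top cup_a 0.55 [175.1 198.5] 58 [175.2 198.3] [ 8.3 12.9] 24 
[... 977 characters left out ...]
13.] 90 [0.442 0.173]
side vial_b 0.55 [264.3 221. ] 283 [260.  221.5] [25. 12.] 90 [0.457 0.228]
side vial_c 0.9 [244.6 233.1] 327 [246.5 233.5] [27. 13.] 90 [0.466 0.281]
side vial_c 0.75 [181.9 249.1] 352 [184.5 248. ] [28. 13.] 90 [0.551 0.368]
side vial_c 0.62 [229.9 246.6] 334 [228.  246.5] [27. 12.] 90 [0.48  0.334]
side vial_c 0.55 [272.8 212.8] 291 [275.5 211. ] [24. 13.] 90 [0.442 0.173]
side vial_c 0.55 [264.3 221. ] 283 [260.  221.5] [25. 12.] 90 [0.457 0.228]
side cup_a 0.6 [230.4 260.9] 166 [228.5 260. ] [12. 21.] 90 [0.463 0.371]
side cup_a 0.57 [264.4 238. ] 115 [261.5 233.5] [17. 11.] 0 [0.439 0.27 ]
side cup_a 0.54 [242.5 247.7] 102 [245.2 247.5] [19.1  9.2] 7 [0.45  0.326]
```

```bash
cat >> h.py <<'E'
def go(pos,alpha,P=None):
    "tool-frame shift (mm) and turn (deg) to world TCP pos, tool down, tool x at world angle alpha (rad)"
    R,p=P or pose();T=(Ro.from_euler('z',alpha)*Ro.from_euler('x',np.pi)).as_matrix()
    print("go",np.round(R.T@(np.array(pos)-p)*1000,1),np.round(np.degrees(Ro.from_matrix(R.T@T).as_rotvec()),2));return T,np.array(pos)
E
python3 -c "
from h import *
go([.45,-.02,.22],1.65)"
```

```text
go [ 399.5 -391.9   -1.3] [  0.     0.   -69.57]
```

Request:
carry_out([
  [0.4,-0.392,0,0,0,-69.6],
  [0.4,-0.392,0,0,0,-69.6],
  [0.4,-0.392,0,0,0,-69.6],
  [0.4,-0.392,0,0,0,-69.6],
  [0.4,-0.392,0,0,0,-69.6],
  [0.4,-0.392,0,0,0,-69.6],
  [0.4,-0.392,0,0,0,-69.6],
  [0.4,-0.392,0,0,0,-69.6],
  [0.4,-0.392,0,0,0,-69.6],
  [0.4,-0.392,0,0,0,-69.6],
  [0.4,-0.392,0,0,0,-69.6],
  [0.4,-0.392,0,0,0,-69.6],
], jaw=132)

```text
t: 2.35
tool_pos: [0.4502, -0.021, 0.2186]
orientation: [2.133, 2.306, -0.0]
force: [0.0, -1.0, 1.1]
opening: 0.0449
gripper_force: 0.0
```

```bash
cat >> h.py <<'E'
def snap(name):
    P=pose();im=robot.read_camera("wrist");cv2.imwrite(f"pics/{name}.png",cv2.resize(im[:,:,::-1],(800,600),interpolation=cv2.INTER_CUBIC))
    return P,im
E
python3 - <<'E'
from h import *
import pickle
P,im=snap("w1");out={}
for t in("rack","rail","vial_a","cup_a"):
    out[t]=robot.outline_of("wrist",t)
    for d in out[t][:6]:
        (c,sz,a)=box(d["pixels"]);print(t,round(d["conf"],2),np.round(c,1),np.round(sz,1),round(a),np.round(plane("wrist",c,.015,P)[:2],3))
pickle.dump((P,out),open("w1.pkl","wb"))
go([.448,.298,.22],1.345)
E
```

```text
rack 0.75 [256.  159.5] [171.  46.] 90 [ 0.454 -0.012]
rail 0.52 [245.5   5.5] [11. 37.] 90 [0.426 0.184]
go [317.8  22.5  -1.3] [1.00e-02 0.00e+00 1.74e+01]
```

View pics/w1.png

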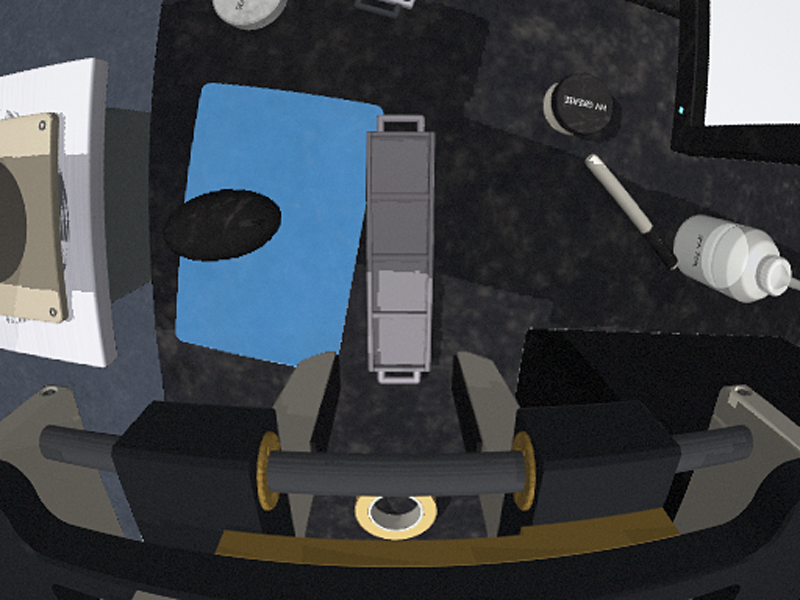

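The wrist view shows the rack with handles. Its top corners are about (369,132), (435,132), (367,371) and (430,372) in the 800x600 picture, with four empty compartments between them.

Request:
carry_out([
  [0.318,0.022,0,0,0,17.4],
  [0.318,0.022,0,0,0,17.4],
  [0.318,0.022,0,0,0,17.4],
  [0.318,0.022,0,0,0,17.4],
  [0.318,0.022,0,0,0,17.4],
  [0.318,0.022,0,0,0,17.4],
  [0.318,0.022,0,0,0,17.4],
])

```text
t: 3.48
tool_pos: [0.4469, 0.2993, 0.2183]
orientation: [2.454, 1.961, -0.001]
force: [0.0, -0.4, 0.4]
opening: 0.0445
gripper_force: 0.0
```

Run:
```python
from h import *
import pickle
P,im=snap("w2");out={}
P1,o1=pickle.load(open("w1.pkl","rb"))
for c in((369,132),(435,132),(430,372),(367,371)): print("rack corner",np.round(plane("wrist",np.array(c)*.64,.015,P1),4))
for t in("rack","rail","vial_a","cup_a"):
    out[t]=robot.outline_of("wrist",t)
    for d in out[t][:6]:
        (c,sz,a)=box(d["pixels"]);print(t,round(d["conf"],2),np.round(c,1),np.round(sz,1),round(a),np.round(plane("wrist",c,.011,P)[:2],3))
pickle.dump((P,out),open("w2.pkl","wb"))
```

```text
rack corner [0.4226 0.0809 0.015 ]
rack corner [0.474  0.0851 0.015 ]
rack corner [ 0.4898 -0.1184  0.015 ]
rack corner [ 0.4342 -0.1218  0.015 ]
rack 0.7 [291.5 330.5] [27. 39.] 90 [0.45  0.011]
rail 0.83 [252.5 159.9] [ 43.2 178.2] 1 [0.449 0.307]
vial_a 0.75 [252.8 106.7] [17.7 18.4] 45 [0.464 0.373]
vial_a 0.63 [315.  85.] [18. 22.] 90 [0.546 0.385]
vial_a 0.61 [251.5 228.5] [29. 17.] 90 [0.427 0.214]
vial_a 0.6 [252.5 190.5] [25. 17.] 90 [0.44  0.267]
vial_a 0.56 [251.5 150.5] [23. 19.] 90 [0.451 0.319]
cup_a 0.81 [252.1 218.7] [26.4 21.7] 3 [0.431 0.228]
cup_a 0.78 [251.4 182.7] [21.7 27.2] 87 [0.441 0.278]
cup_a 0.67 [252.5 107. ] [28. 29.] 90 [0.464 0.373]
cup_a 0.57 [252.7 143.6] [27.2 19.8] 3 [0.454 0.328]
```

View pics/w2.png

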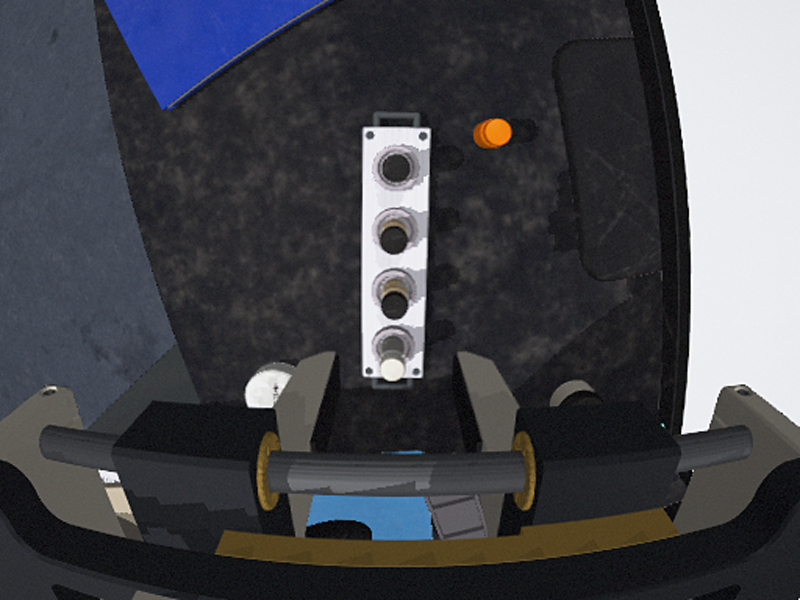

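The second wrist view shows the rail corners at about (363,127), (431,127), (429,377) and (363,378). The caps are at (397,166), (394,241), (395,306) and, for the white one, (392,370). The orange decoy at (492,133) is clear of the row.

Run:
```python
from h import *
import pickle
P1,_=pickle.load(open("w1.pkl","rb"));P,o=pickle.load(open("w2.pkl","rb"))
f=lambda n,r:print(n,*[np.round(v,4) for v in tri(r)])
f("rack",[ray("wrist",(256,159.5),P1),ray("top",(327.2,200.6))])
f("rack s",[ray("wrist",(256,159.5),P1),ray("side",(294.2,179.6))])
f("rail",[ray("wrist",(252.5,159.9),P),ray("top",(201.7,204.4))])
f("rail s",[ray("wrist",(252.5,159.9),P),ray("side",(249.5,247.5))])
C=[plane("wrist",np.array(c)*.64,.011,P) for c in((363,127),(431,127),(429,377),(363,378))]
print(np.round(C,4));m=np.mean(C,0);v=(C[0]+C[1]-C[2]-C[3])/2;yaw=np.arctan2(-v[0],v[1]);print("rail",m,yaw,np.linalg.norm(v),np.linalg.norm(C[0]-C[1]))
u=np.array([-np.sin(yaw),np.cos(yaw)])
# side cap-top centre: top of the vial mask
caps=[(397,166),(394,241),(395,306),(392,370)];s=[(228,246.5),(246.5,233.5),(260,221.5),(275.5,211)];h=[13.5,13.5,12.5,12]
for i,y in enumerate((.075,.025,-.025,-.075)):
    print("model",m[:2]+u*y,"cap@63",plane("wrist",np.array(caps[i])*.64,.063,P)[:2].round(4))
    f(" tri cap",[ray("wrist",np.array(caps[i])*.64,P),ray("side",(s[i][0],s[i][1]-h[i]+2.5))])
```

```text
rack [ 0.4558 -0.0184 -0.0088] 0.0027
rack s [ 0.4533 -0.0132  0.0061] 0.0013
rail [ 0.449   0.3026 -0.0106] 0.001
rail s [ 0.4491  0.305  -0.0014] 0.0006
[[0.4468 0.41   0.011 ]
 [0.4991 0.3983 0.011 ]
 [0.4539 0.1879 0.011 ]
 [0.3959 0.1999 0.011 ]]
rail [0.44891216 0.29902085 0.011     ] -0.2245387606189529 0.21567708104764532 0.05361742260266787
model [0.46561141 0.37213812] cap@63 [0.466 0.374]
 tri cap [0.4641 0.3731 0.0612] 0.0021
model [0.45447857 0.32339328] cap@63 [0.4524 0.3234]
 tri cap [0.4509 0.3224 0.0613] 0.0016
model [0.44334574 0.27464843] cap@63 [0.4426 0.2765]
 tri cap [0.4418 0.2757 0.0616] 0.0008
model [0.4322129  0.22590359] cap@63 [0.429  0.2267]
 tri cap [0.4281 0.2253 0.0611] 0.0009
```

```bash
python3 -c "
from h import *
go([.4305,.226,.10],1.346);go([.4305,.226,.03],1.346)"
```

```text
go [-73.5  -0.6 118.8] [ 0.02  0.01 -0.07]
go [-73.5  -0.6 188.8] [ 0.02  0.01 -0.07]
```

Request:
carry_out([
  [-0.0585,0,0.02,0,0,0],
  [-0.0735,-0.0005,0.08,0,0,0],
  [-0.0735,-0.0005,0.12,0,0,0],
  [-0.0735,-0.0005,0.15,0,0,0],
  [-0.0735,-0.0005,0.17,0,0,0],
  [-0.0735,-0.0005,0.1885,0,0,0],
  [-0.0735,-0.0005,0.1885,0,0,0],
  [-0.0735,-0.0005,0.1885,0,0,0],
])

```text
t: 4.72
tool_pos: [0.4309, 0.2272, 0.0311]
orientation: [2.456, 1.958, 0.002]
force: [0.0, 0.1, 0.9]
opening: 0.0447
gripper_force: 0.0
```

```bash
python3 -c "
from h import *
snap('w3')"
```

```text
(no output)
```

View pics/w3.png

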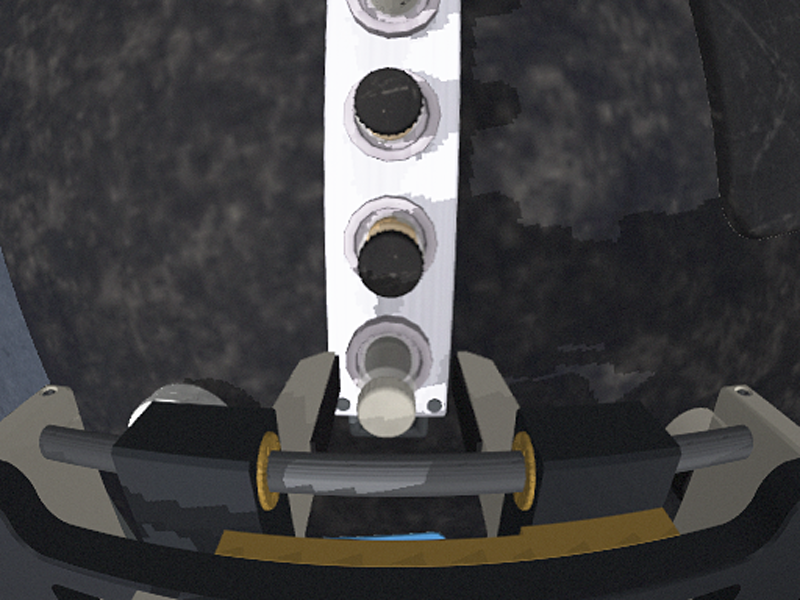

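The vial stands between the fingers, with its white cap at (387,408) and the finger midpoint near column 397, so the gap is slightly offset. The neighbouring caps are at (390,263) and (389,100).

Run:
```python
from h import *
import pickle
P=pose();P2,_=pickle.load(open("w2.pkl","rb"))
for c,c2 in (((387,408),(392,370)),((390,263),(395,306)),((389,101),(394,241))):
    X=plane("wrist",np.array(c)*.64,.063,P);print("cap",X.round(4),"tool",(P[0].T@(X-P[1])*1000).round(1),"tri",tri([ray("wrist",np.array(c)*.64,P),ray("wrist",np.array(c2)*.64,P2)])[0].round(4))
```

```text
cap [0.4298 0.2298 0.063 ] tool [  2.   -1.8 -31.7] tri [0.4255 0.2126 0.0331]
cap [0.4418 0.2773 0.063 ] tool [ 51.1  -0.6 -31.6] tri [0.4427 0.2788 0.07  ]
cap [0.4521 0.3236 0.063 ] tool [ 98.5  -0.9 -31.6] tri [0.4523 0.3235 0.0637]
```

Request:
carry_out([
  [0.001,-0.0015,0.001,0,0,0],
  [0.001,-0.0015,0.001,0,0,0],
  [0.001,-0.0015,0.001,0,0,0],
  [0.001,-0.0015,0.001,0,0,0],
  [0.001,-0.0015,0.001,0,0,0],
], jaw=255, force=12)

```text
t: 5.4
tool_pos: [0.4291, 0.2289, 0.0294]
orientation: [2.456, 1.959, 0.001]
force: [-2.1, -1.0, 4.1]
opening: 0.0216
gripper_force: 12.0
```

```bash
python3 -c "
from h import *
go([.4502,.0563,.12],1.638);go([.4502,.0563,.06],1.638)"
```

```text
go [-163.6   58.9  -90.6] [ 2.000e-02 -1.000e-02 -1.668e+01]
go [-163.7   58.9  -30.6] [ 2.000e-02 -1.000e-02 -1.668e+01]
```

Request:
carry_out([
  [0,0,-0.02,0,0,0],
  [0,0,-0.06,0,0,0],
  [0,0,-0.09,0,0,0],
  [-0.04,0.014,-0.09,0,0,-4],
  [-0.09,0.032,-0.09,0,0,-9],
  [-0.135,0.049,-0.09,0,0,-14],
  [-0.1635,0.059,-0.09,0,0,-16.7],
  [-0.1635,0.059,-0.07,0,0,-16.7],
  [-0.1635,0.059,-0.04,0,0,-16.7],
  [-0.1635,0.059,-0.03,0,0,-16.7],
  [-0.1635,0.059,-0.03,0,0,-16.7],
])

```text
t: 6.78
tool_pos: [0.4495, 0.0563, 0.0586]
orientation: [-2.144, -2.294, 0.002]
force: [0.3, -0.1, 0.2]
opening: 0.0211
gripper_force: 12.0
```

```bash
python3 -c "
from h import *
snap('w4');go([.4502,.0563,.023],1.638)"
```

```text
go [-0.1 -0.1 36.5] [-0.    0.    0.04]
```

View pics/w4.png

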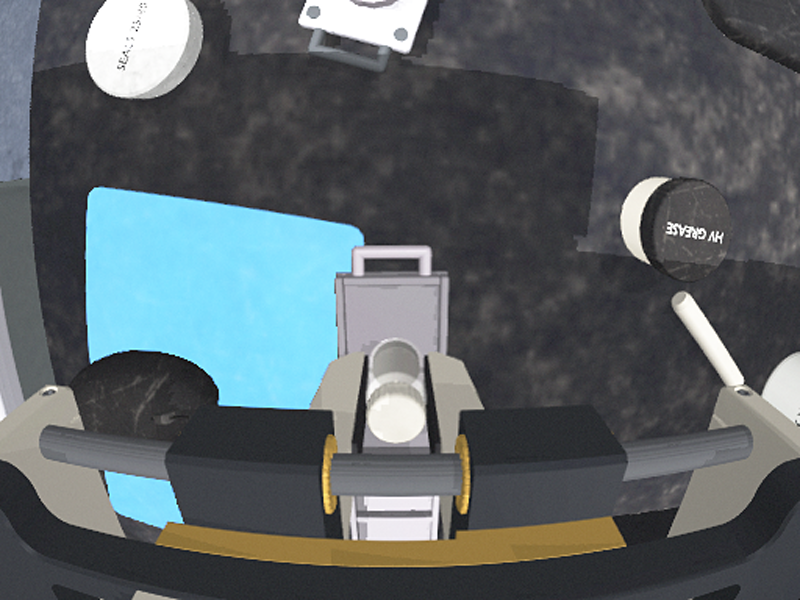

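The vial is held upright above the rack's left compartment. The rack's near-end top corners are at (337,277) and (447,274).

Run:
```python
from h import *
import pickle
P=pose();P1,_=pickle.load(open("w1.pkl","rb"))
for c,c1 in (((337,277),(369,132)),((447,274),(435,132))):
    a=np.array(c)*.64;b=np.array(c1)*.64
    print("corner@15",plane("wrist",a,.015,P).round(4),*[np.round(v,4) for v in tri([ray("wrist",a,P),ray("wrist",b,P1)])])
```

```text
corner@15 [0.422  0.0815 0.015 ] [0.422  0.0808 0.0124] 0.0003
corner@15 [0.4734 0.0865 0.015 ] [0.4742 0.0852 0.0095] 0.0001
```

Request:
carry_out([
  [0,0,0.015,0,0,0],
  [0,0,0.026,0,0,0],
  [0,0,0.032,0,0,0],
  [0,0,0.035,0,0,0],
  [0,0,0.037,0,0,0],
  [0,0,0.037,0,0,0],
  [0,0,0.037,0,0,0],
])

```text
t: 7.7
tool_pos: [0.4505, 0.0563, 0.0224]
orientation: [2.145, 2.295, 0.001]
force: [0.6, 0.1, -0.2]
opening: 0.0212
gripper_force: 12.0
```

Request:
carry_out([
  [0,0,0.001,0,0,0],
  [0,0,0.0015,0,0,0],
  [0,0,0.0015,0,0,0],
])

```text
t: 8.07
tool_pos: [0.4505, 0.0563, 0.0214]
orientation: [2.145, 2.295, 0.0]
force: [-2.2, -0.8, 7.1]
opening: 0.0219
gripper_force: 12.0
```

Request:
carry_out([
  [0,0,0,0,0,0],
  [0,0,0,0,0,0],
  [0,0,0,0,0,0],
  [0,0,-0.03,0,0,0],
  [0,0,-0.08,0,0,0],
  [0,0,-0.1,0,0,0],
  [0,0,-0.1,0,0,0],
], jaw=132)

```text
t: 8.95
tool_pos: [0.4518, 0.0563, 0.1225]
orientation: [2.143, 2.293, 0.004]
force: [-0.1, 0.6, -1.1]
opening: 0.0449
gripper_force: 0.0
```

```bash
python3 -c "
from h import *
snap('w5');go([.4425,.2765,.12],1.346);go([.4425,.2765,.0295],1.346)"
```

```text
go [220.3   6.8   0.7] [ 7.000e-02 -1.000e-02  1.675e+01]
go [220.3   6.7  91.2] [ 7.000e-02 -1.000e-02  1.675e+01]
```

View pics/w5.png

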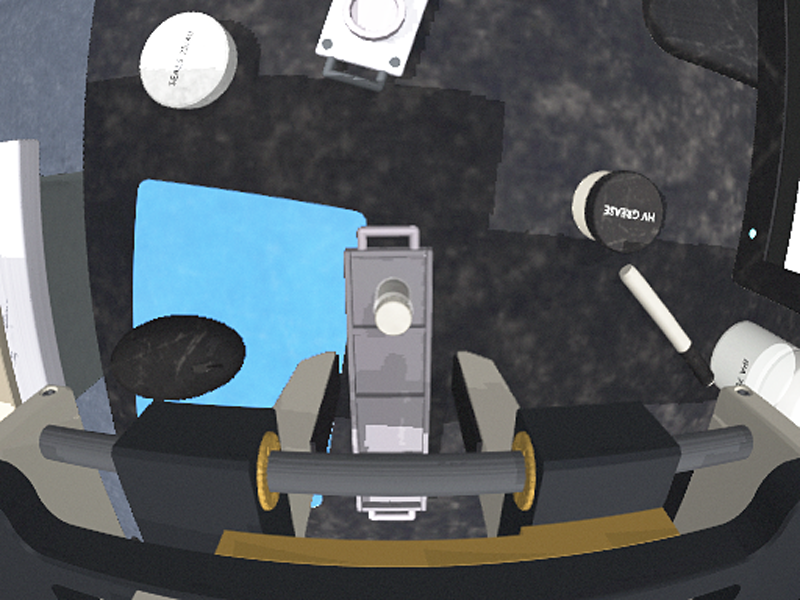

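The white-capped vial stands upright in the middle of the leftmost compartment, with its cap at (394,315) and its base at (393,290).

Request:
carry_out([
  [0.05,0.0015,0,0,0,4],
  [0.105,0.003,0,0,0,8],
  [0.16,0.005,0,0,0,12],
  [0.205,0.006,0,0,0,16],
  [0.22,0.007,0.005,0,0,16.7],
  [0.22,0.007,0.035,0,0,16.7],
  [0.22,0.007,0.06,0,0,16.7],
  [0.22,0.007,0.08,0,0,16.7],
  [0.22,0.007,0.0905,0,0,16.7],
  [0.22,0.007,0.0905,0,0,16.7],
  [0.22,0.007,0.0905,0,0,16.7],
])

```text
t: 10.38
tool_pos: [0.4427, 0.2764, 0.0306]
orientation: [2.456, 1.959, 0.001]
force: [-0.1, -0.0, 0.2]
opening: 0.0452
gripper_force: 0.0
```

```bash
python3 -c "
from h import *
P,im=snap('w6');go([.4425,.2765,.0295],1.346)
for d in robot.outline_of('wrist','vial_b')[:4]:
    c,sz,a=box(d['pixels']);ys=np.where(d['pixels'])[0];print(round(d['conf'],2),np.round(c,1),np.round(sz),ys.min(),ys.max())
"
```

```text
go [-0.2 -0.5  1.5] [ 0.06 -0.05  0.05]
0.98 [375.2  32.8] [38. 61.] 9 56
0.86 [251.   66.5] [47. 45.] 44 91
0.67 [248. 166.] [54. 42.] 139 193
0.61 [248.5 247. ] [66. 37.] 214 280
```

View pics/w6.png

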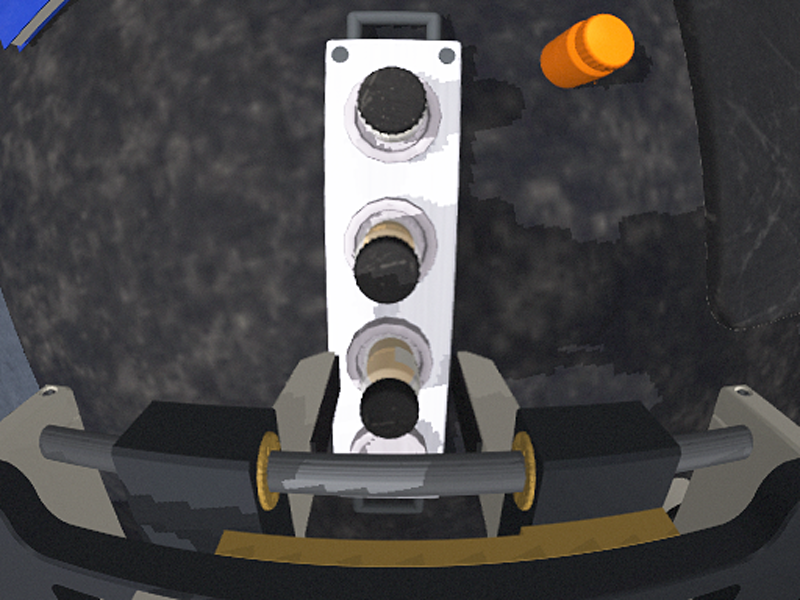

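The second vial is between the fingers, with its cap at (390,408). The remaining two caps are at (386,269) and (392,100).

Request:
carry_out([
  [0.001,-0.001,0.001,0,0,0],
  [0.001,-0.001,0.001,0,0,0],
  [0.001,-0.001,0.001,0,0,0],
  [0.001,-0.001,0.001,0,0,0],
  [0.001,-0.001,0.001,0,0,0],
], jaw=255)

```text
t: 11.1
tool_pos: [0.4417, 0.2775, 0.0293]
orientation: [-2.456, -1.959, -0.0]
force: [-1.0, 0.5, 1.2]
opening: 0.0213
gripper_force: 12.0
```

```bash
python3 -c "
from h import *
go([.4535,.0064,.125],1.638)"
```

```text
go [-261.7   71.8  -95.8] [ 1.000e-02 -1.000e-02 -1.668e+01]
```

Request:
carry_out([
  [0,0,-0.03,0,0,0],
  [0,0,-0.08,0,0,0],
  [-0.015,0.004,-0.096,0,0,-1],
  [-0.065,0.018,-0.096,0,0,-4],
  [-0.12,0.033,-0.096,0,0,-8],
  [-0.175,0.048,-0.096,0,0,-11],
  [-0.23,0.063,-0.096,0,0,-15],
  [-0.2615,0.072,-0.096,0,0,-16.7],
  [-0.2615,0.072,-0.08,0,0,-16.7],
  [-0.2615,0.072,-0.05,0,0,-16.7],
  [-0.2615,0.072,-0.03,0,0,-16.7],
  [-0.2615,0.072,-0.03,0,0,-16.7],
])

```text
t: 12.6
tool_pos: [0.4514, 0.0076, 0.0566]
orientation: [-2.142, -2.293, 0.004]
force: [-0.0, 0.3, -0.8]
opening: 0.0217
gripper_force: 12.0
```

```bash
python3 -c "
from h import *
snap('w7');go([.4535,.0064,.0213],1.638)"
```

```text
go [-1.1  1.  36.7] [-0.15 -0.04  0.05]
```

View pics/w7.png

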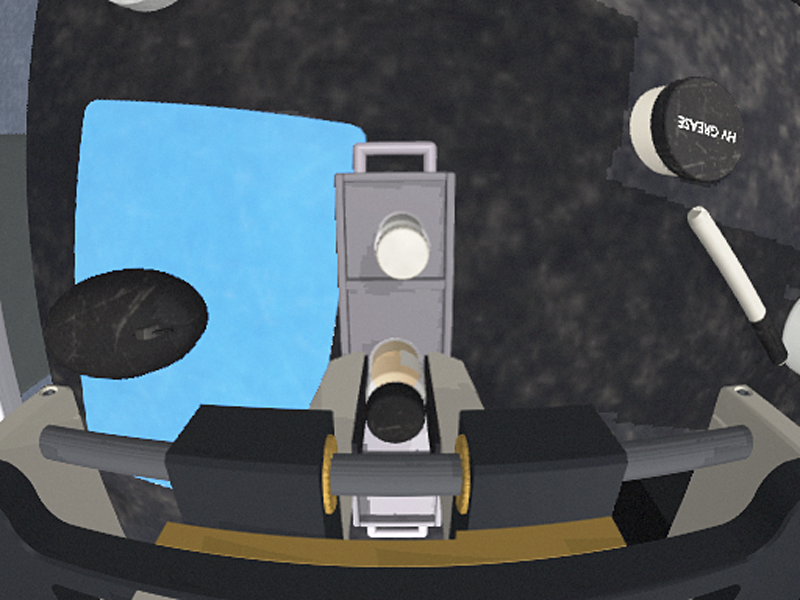

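The second vial is held upright over the second compartment. The first is centred in its own.

Request:
carry_out([
  [0,0.0005,0.015,0,0,0],
  [0,0.001,0.026,0,0,0],
  [0,0.001,0.032,0,0,0],
  [0,0.001,0.034,0,0,0],
  [0,0.001,0.036,0,0,0],
  [0,0.001,0.037,0,0,0],
  [0,0.001,0.0375,0,0,0],
  [0,0.001,0.0375,0,0,0],
])

```text
t: 13.65
tool_pos: [0.4548, 0.0066, 0.0218]
orientation: [2.145, 2.295, 0.0]
force: [-0.4, 0.2, -0.0]
opening: 0.022
gripper_force: 12.0
```

Request:
carry_out([
  [0,0,0.001,0,0,0],
  [0,0,0.0015,0,0,0],
  [0,0,0.0015,0,0,0],
])

```text
t: 14.02
tool_pos: [0.455, 0.0065, 0.0212]
orientation: [2.145, 2.295, 0.0]
force: [-5.5, -0.2, 12.1]
opening: 0.022
gripper_force: 12.0
```

Request:
carry_out([
  [0,0,0,0,0,0],
  [0,0,0,0,0,0],
  [0,0,0,0,0,0],
  [0,0,-0.03,0,0,0],
  [0,0,-0.08,0,0,0],
  [0,0,-0.1,0,0,0],
  [0,0,-0.1,0,0,0],
  [0,0,-0.1,0,0,0],
], jaw=132)

```text
t: 15.02
tool_pos: [0.4539, 0.0066, 0.1188]
orientation: [-2.144, -2.294, 0.002]
force: [-1.1, -0.2, -0.3]
opening: 0.0447
gripper_force: 0.0
```

```bash
python3 -c "
from h import *
go([.4518,.3251,.12],1.346);go([.4518,.3251,.0295],1.346)"
```

```text
go [317.9  19.3  -1.2] [-0.1  -0.   16.75]
go [317.9  19.5  89.3] [-0.1  -0.   16.75]
```

Request:
carry_out([
  [0.05,0.003,0,0,0,3],
  [0.11,0.007,0,0,0,6],
  [0.17,0.01,0,0,0,9],
  [0.23,0.014,0,0,0,12],
  [0.29,0.018,0,0,0,15],
  [0.318,0.0195,0,0,0,16.7],
  [0.318,0.0195,0.02,0,0,16.7],
  [0.318,0.0195,0.05,0,0,16.7],
  [0.318,0.0195,0.075,0,0,16.7],
  [0.318,0.0195,0.0895,0,0,16.7],
  [0.318,0.0195,0.0895,0,0,16.7],
  [0.318,0.0195,0.0895,0,0,16.7],
])

```text
t: 16.52
tool_pos: [0.4533, 0.325, 0.0313]
orientation: [2.456, 1.959, 0.001]
force: [0.4, 0.3, 0.8]
opening: 0.0447
gripper_force: 0.0
```

```bash
python3 -c "
from h import *
P,im=snap('w8');go([.4518,.3251,.0295],1.346)
for d in robot.outline_of('wrist','vial_b')[:4]:
    c,sz,a=box(d['pixels']);print(round(d['conf'],2),np.round(np.array(c)/.64,1),np.round(sz))
"
```

```text
go [-0.7 -1.7  2.2] [ 0.08 -0.07  0.04]
0.98 [389.1 386.7] [65. 38.]
0.91 [393.8 256.2] [54. 42.]
0.81 [586.1 177. ] [58. 38.]
```

View pics/w8.png

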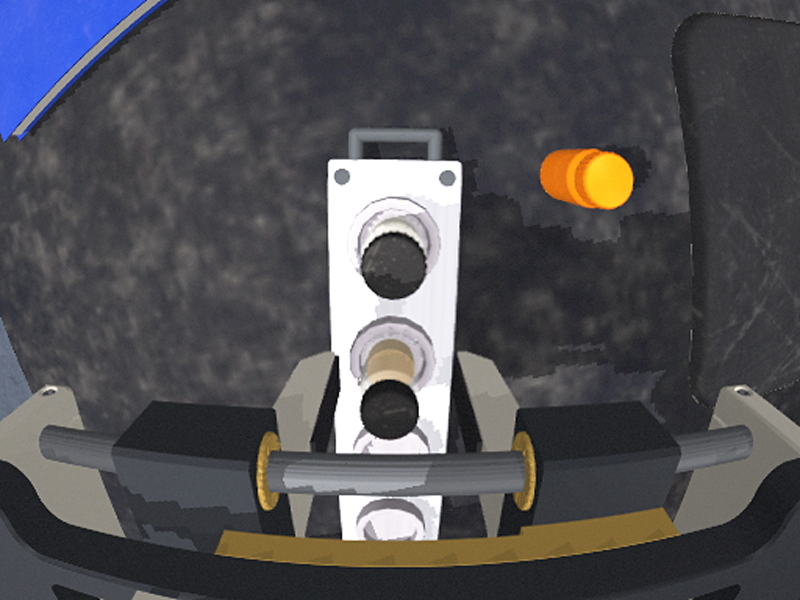

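The third vial is between the fingers, with its cap at (389,408). The last cap is at (394,265), and the decoy is clear.

Request:
carry_out([
  [0.001,-0.001,0.0015,0,0,0],
  [0.001,-0.001,0.0015,0,0,0],
  [0.001,-0.001,0.0015,0,0,0],
  [0.001,-0.001,0.0015,0,0,0],
  [0.001,-0.001,0.0015,0,0,0],
], jaw=255)

```text
t: 17.25
tool_pos: [0.452, 0.3265, 0.0293]
orientation: [-2.456, -1.959, -0.0]
force: [-1.1, 0.7, 1.9]
opening: 0.0215
gripper_force: 12.0
```

```bash
python3 -c "
from h import *
go([.4569,-.0435,.125],1.638)"
```

```text
go [-359.6   86.9  -95.8] [ 1.000e-02 -1.000e-02 -1.668e+01]
```

Request:
carry_out([
  [0,0,-0.03,0,0,0],
  [0,0,-0.08,0,0,0],
  [-0.02,0.005,-0.096,0,0,-1],
  [-0.075,0.018,-0.096,0,0,-3.5],
  [-0.133,0.032,-0.096,0,0,-6],
  [-0.19,0.046,-0.096,0,0,-9],
  [-0.248,0.06,-0.096,0,0,-12],
  [-0.305,0.074,-0.096,0,0,-14],
  [-0.345,0.083,-0.096,0,0,-16],
  [-0.3595,0.087,-0.096,0,0,-16.7],
  [-0.3595,0.087,-0.07,0,0,-16.7],
  [-0.3595,0.087,-0.05,0,0,-16.7],
])

```text
t: 18.75
tool_pos: [0.4567, -0.044, 0.0784]
orientation: [-2.146, -2.294, 0.0]
force: [-0.1, 0.1, 0.3]
opening: 0.0218
gripper_force: 12.0
```

Request:
carry_out([
  [0,0,0.02,0,0,0],
  [0,0,0.02,0,0,0],
  [0,0,0.02,0,0,0],
])

```text
t: 19.12
tool_pos: [0.4573, -0.0436, 0.0598]
orientation: [2.145, 2.295, 0.0]
force: [0.9, 0.1, -0.5]
opening: 0.0216
gripper_force: 12.0
```

```bash
python3 -c "
from h import *
snap('w9');go([.4569,-.0435,.0213],1.638)"
```

```text
go [ 0.2 -0.8 38.8] [0.08 0.02 0.02]
```

View pics/w9.png

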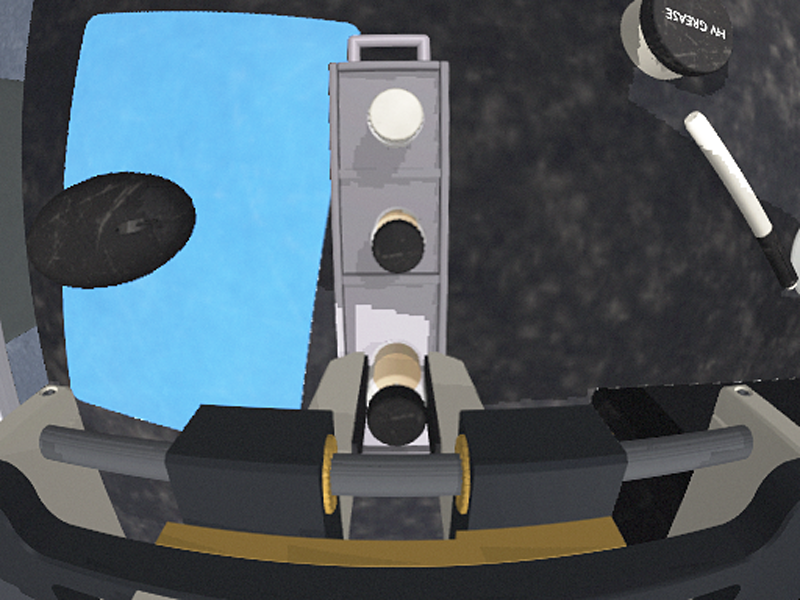

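The first two vials stand centred and upright, with their caps at (396,117) and (398,246). The third is held over compartment 3.

Request:
carry_out([
  [0,0,0.015,0,0,0],
  [0,0,0.027,0,0,0],
  [0,0,0.033,0,0,0],
  [0,0,0.036,0,0,0],
  [0,0,0.0375,0,0,0],
  [0,0,0.0385,0,0,0],
  [0,0,0.0385,0,0,0],
])

```text
t: 20.05
tool_pos: [0.4572, -0.0435, 0.0213]
orientation: [2.145, 2.295, 0.0]
force: [-3.3, 1.7, 5.6]
opening: 0.0219
gripper_force: 12.0
```

Request:
carry_out([
  [0,0,0,0,0,0],
  [0,0,0,0,0,0],
  [0,0,0,0,0,0],
  [0,0,-0.03,0,0,0],
  [0,0,-0.08,0,0,0],
  [0,0,-0.1,0,0,0],
  [0,0,-0.1,0,0,0],
  [0,0,-0.1,0,0,0],
], jaw=132)

```text
t: 21.05
tool_pos: [0.4562, -0.0434, 0.1193]
orientation: [-2.144, -2.294, 0.001]
force: [0.6, 1.2, -0.6]
opening: 0.0452
gripper_force: 0.0
```

```bash
python3 -c "
from h import *
go([.4640,.3735,.12],1.346)"
```

```text
go [415.4  35.9  -0.5] [-9.000e-02 -1.000e-02  1.675e+01]
```

Request:
carry_out([
  [0.05,0.004,0,0,0,2],
  [0.11,0.0095,0,0,0,5],
  [0.17,0.0147,0,0,0,8],
  [0.23,0.02,0,0,0,10],
  [0.29,0.025,0,0,0,12],
  [0.35,0.03,0,0,0,14],
  [0.4,0.0345,0,0,0,16],
  [0.4155,0.036,0,0,0,16.7],
  [0.4155,0.036,0.02,0,0,16.7],
  [0.4155,0.036,0.05,0,0,16.7],
  [0.4155,0.036,0.07,0,0,16.7],
  [0.4155,0.036,0.07,0,0,16.7],
])

```text
t: 22.55
tool_pos: [0.4631, 0.3709, 0.0475]
orientation: [-2.457, -1.958, 0.009]
force: [-0.4, -0.6, 1.0]
opening: 0.0447
gripper_force: 0.0
```

Request:
carry_out([
  [0,0,0.012,0,0,0],
  [0,0,0.0195,0,0,0],
  [0,0,0.0195,0,0,0],
  [0,0,0.0195,0,0,0],
])

```text
t: 23.05
tool_pos: [0.4651, 0.3737, 0.0316]
orientation: [2.456, 1.959, 0.001]
force: [0.5, -0.3, 0.3]
opening: 0.0444
gripper_force: 0.0
```

```bash
python3 -c "
from h import *
P,im=snap('w10');go([.4640,.3735,.0293],1.346)"
```

```text
go [-0.6 -1.1  2.4] [ 0.04 -0.04  0.06]
```

View pics/w10.png

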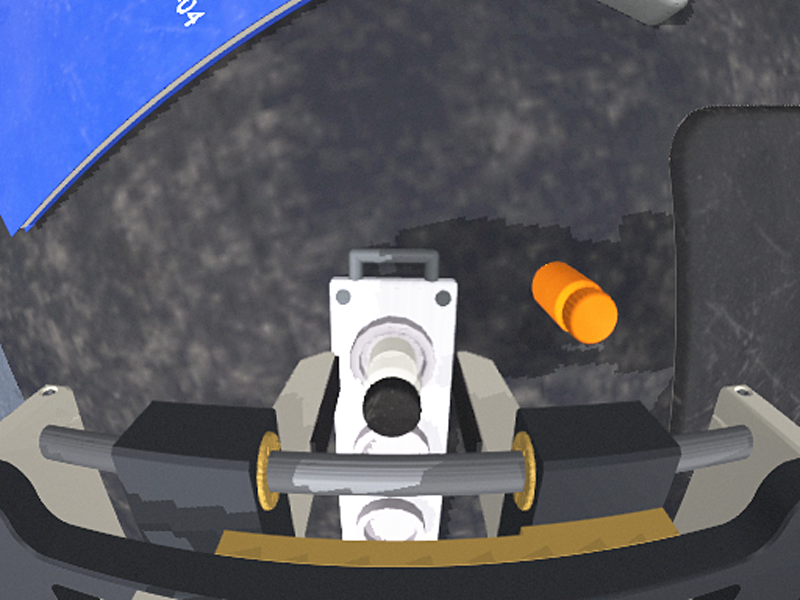

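The last vial is between the fingers, with its cap at (392,407). The decoy is clear of the gripper.

Request:
carry_out([
  [0.001,-0.0005,0.002,0,0,0],
  [0.001,-0.0005,0.002,0,0,0],
  [0.001,-0.0005,0.002,0,0,0],
  [0.001,-0.0005,0.002,0,0,0],
  [0.001,-0.0005,0.002,0,0,0],
], jaw=255)

```text
t: 23.72
tool_pos: [0.4646, 0.3746, 0.0291]
orientation: [-2.456, -1.959, 0.0]
force: [0.0, -0.1, -0.1]
opening: 0.0217
gripper_force: 12.0
```

```bash
python3 -c "
from h import *
go([.4602,-.0934,.125],1.638)"
```

```text
go [-457.2   99.7  -95.9] [ -0.    -0.   -16.68]
```

Request:
carry_out([
  [0,0,-0.03,0,0,0],
  [0,0,-0.08,0,0,0],
  [-0.02,0.0045,-0.096,0,0,-1],
  [-0.075,0.0165,-0.096,0,0,-3],
  [-0.133,0.029,-0.096,0,0,-5],
  [-0.19,0.0415,-0.096,0,0,-7],
  [-0.248,0.054,-0.096,0,0,-9],
  [-0.305,0.0665,-0.096,0,0,-11],
  [-0.363,0.079,-0.096,0,0,-13],
  [-0.415,0.0905,-0.096,0,0,-15.5],
  [-0.45,0.098,-0.096,0,0,-16.7],
  [-0.457,0.0995,-0.096,0,0,-16.7],
])

```text
t: 25.22
tool_pos: [0.4599, -0.0951, 0.1253]
orientation: [2.148, 2.292, -0.0]
force: [0.5, 0.0, -0.5]
opening: 0.0216
gripper_force: 12.0
```

Request:
carry_out([
  [0,0,0.005,0,0,0],
  [0,0,0.03,0,0,0],
  [0,0,0.055,0,0,0],
  [0,0,0.067,0,0,0],
  [0,0,0.067,0,0,0],
  [0,0,0.067,0,0,0],
])

```text
t: 25.98
tool_pos: [0.4608, -0.0929, 0.0591]
orientation: [2.144, 2.295, 0.001]
force: [0.8, -0.8, -0.2]
opening: 0.0214
gripper_force: 12.0
```

```bash
python3 -c "
from h import *
snap('w11');go([.4602,-.0934,.0213],1.638)"
```

```text
go [-0.2 -0.8 37.9] [0.09 0.03 0.04]
```

View pics/w11.png

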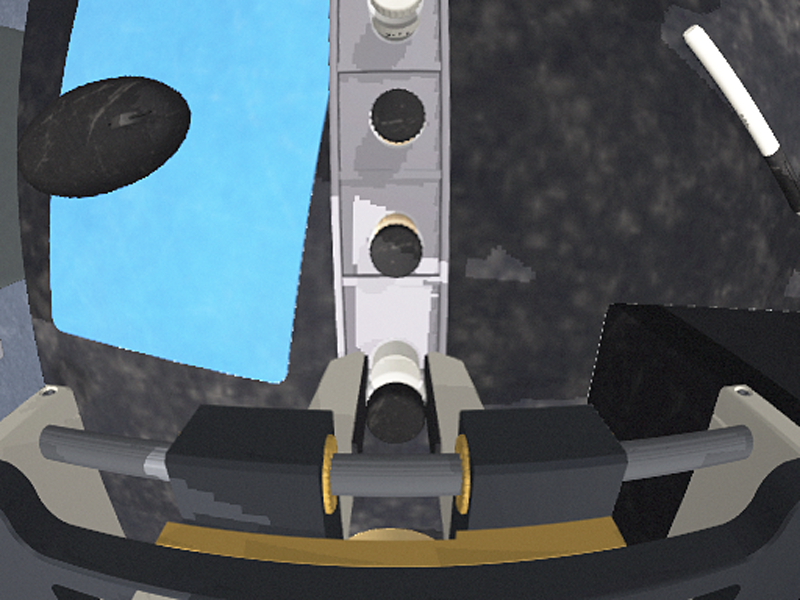

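The other three vials stand centred, and the last is held over the rightmost compartment.

Request:
carry_out([
  [0,0,0.015,0,0,0],
  [0,0,0.027,0,0,0],
  [0,0,0.033,0,0,0],
  [0,0,0.036,0,0,0],
  [0,0,0.0375,0,0,0],
  [0,0,0.0385,0,0,0],
  [0,0,0.0385,0,0,0],
])

```text
t: 26.9
tool_pos: [0.4598, -0.0932, 0.0209]
orientation: [-2.145, -2.295, 0.001]
force: [-8.7, 2.5, 14.6]
opening: 0.0214
gripper_force: 12.0
```

Request:
carry_out([
  [0,0,0,0,0,0],
  [0,0,0,0,0,0],
  [0,0,0,0,0,0],
  [0,0,-0.03,0,0,0],
  [0,0,-0.08,0,0,0],
  [0,0,-0.13,0,0,0],
  [0,0,-0.17,0,0,0],
  [0,0,-0.17,0,0,0],
  [0,0,-0.17,0,0,0],
], jaw=132)

```text
t: 28.02
tool_pos: [0.4599, -0.093, 0.189]
orientation: [-2.145, -2.295, 0.0]
force: [-0.1, -0.3, -0.5]
opening: 0.0451
gripper_force: 0.0
```

```bash
python3 -c "
from h import *
snap('w12')"
```

```text
(no output)
```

View pics/w12.png

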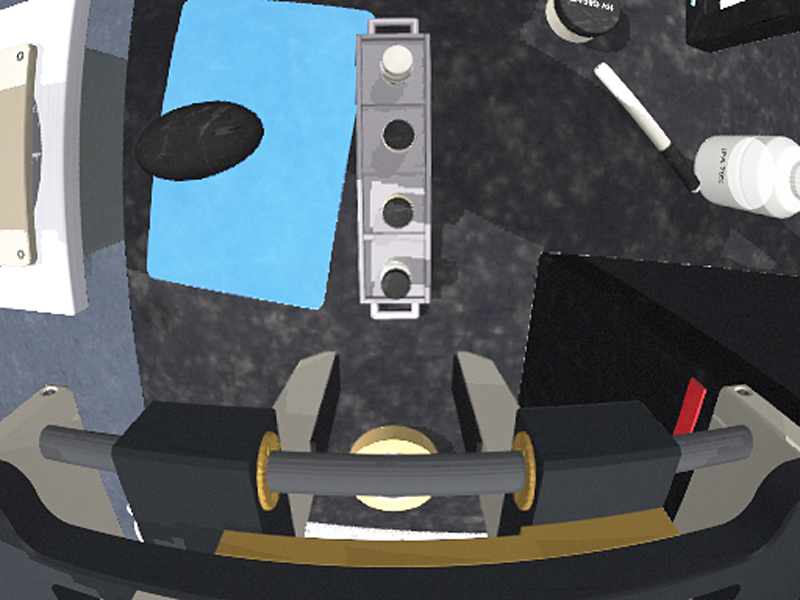

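All four vials stand upright and centred in the compartments, with caps at (397,63), (398,134), (397,211) and (396,283). The gripper is clear of them.

```bash
python3 -c "
from plant import robot
print(robot.close_job())"
```

```text
the job is handed in; nothing more can be done
None
```

All four vials were set down in reverse order, upright and one per compartment, and the job was handed in at about 28 s; the hand-in returned no verdict.

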